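Hang the parts basket on the balance arm

TASK

At the repair table, take the black parts basket by its orange grip, lift it (no dragging) and bring it out from under the wire rack, then thread its bail over the red spring-balanced arm's hook. Lower it until the arm has sunk and carries the basket, keep hold until everything stands still, and only then let go, so that the basket hangs still on the hook and the arm does not drop or bounce. Leave the other things on the table where they are.

Things in the scene. Friction and masses are not known exactly. Their poses are not given: they have to be found in the camera images.
- basket_grip (a point): Centre of the upright orange grip block on top of the black parts basket, 175 mm above the basket's underside. Block 16 mm deep (x), 22 mm wide (y), 62 mm tall; take it across the 22 mm width. z up; x runs through the bail's window (front and back alike). Basket weighs 0.36 to 0.56 kg, low in the tray; with the grip held it stays upright.
- basket_eye (a point): Underside of the steel bail's peak, which rests on the hook: 40 mm below the grip's centre, 135 mm above the underside. Bail: closed gate of 10 mm round bar in the basket's y-z plane, sides at y = -45 and 45 mm. Tray below: 76 (x) by 110 (y) mm, 50 mm high; window between tray rim and peak 85 mm high. Same axes.
- hook_seat (a point): Top of the hook's level 10 mm steel bar, where the basket should hang. x points along the bar away from the robot, z up. Red block behind: face 47 mm away (+x), from 36 mm below to 26 mm above. 30 mm in front (-x) the bar turns up; its round tip ends 53 mm in front and 22 mm above this point. The hook stays level as it sinks.
- hook (a joint): How far the spring-balanced arm with the hook has sunk, rad: 0 at rest (against its upper stop, hook seat about 254 mm above the bench), growing to 0.6 as it sinks. 220 mm long, from a post behind the hook: 0.1 rad is about 22 mm. Well damped spring, about 3.9 N m per rad: the basket makes it sink 0.15 to 0.28 rad (33 to 62 mm), then it stands still.
- rack: Fixed steel wire rack over the basket: see-through shelf 427 mm wide (y), 161 mm deep (x), underside 300 mm above the bench, thin legs at both ends, open in front and behind. Origin on the bench under its centre; x points from its front (robot's side) to its back. The grip is 12 to 20 mm behind the front edge: reach it leaning, from the front.
- jar: small clear jar with a yellow lid, 56 mm across, 85 mm high; stands under the rack beside the basket (their two places swap); bystander, origin under its centre
- filter_bowl: shallow dark grey ribbed bowl, 176 mm across, 45 mm high; bystander, origin under its centre
- multimeter: grey hand meter, 150 x 80 x 42 mm, lying flat; bystander, origin under its centre
- coffee_cup: white mug, 80 mm across, 75 mm high; bystander, origin under its centre
- driver_orange: orange-handled screwdriver lying on the bench; bystander, origin under its centre
- driver_yellow: yellow-handled screwdriver lying on the bench; bystander, origin under its centre
- magnifier: round magnifying glass with a black handle, 72 mm across, lying flat; bystander, origin under the lens centre

How it is judged:
On the way, in this order (a step that is already met when the one before it is completed fails the run):
1. the basket is lifted clear of the bench by the gripper, within 60 mm of where it stood (contact force between the fingers and basket above 0.5 N and height (world z) of basket_grip above 0.183 m and distance of basket_grip from where it was at the start of the episode below 0.06 m), for 0.05 s.
2. the basket hangs on the hook, the arm has sunk at least 0.1 rad and is still (under 0.08 rad/s) while the gripper still holds the basket (contact force between the fingers and basket above 0.5 N and contact force between basket and hook above 1 N and value of joint hook above 0.1 rad and velocity of joint hook between -0.08 and 0.08 rad/s), for 0.2 s.
At the end, for the whole second after the job is handed in: The basket hangs by its bail on the level part of the hook's bar (-38 to +45 mm along it from the seat, 20 mm sideways, -6 to +12 mm in height), within 0.3 rad of upright and still (50 mm/s, 0.6 rad/s); the hook bears over 2 N, the arm has sunk over 0.1 rad and is still (0.1 rad/s) (contact force between basket and hook above 2 N and x of basket_eye in the frame of hook_seat between -0.038 and 0.045 m and y of basket_eye in the frame of hook_seat between -0.02 and 0.02 m and z of basket_eye in the frame of hook_seat between -0.006 and 0.012 m and angle between basket_grip's own z axis and vertical below 0.3 rad and linear speed of basket below 0.05 m/s and angular speed of basket below 0.6 rad/s and value of joint hook above 0.1 rad and velocity of joint hook between -0.1 and 0.1 rad/s); the robot touches nothing.
It fails at once if the basket is let go before the arm has settled: the loaded arm moves faster than 0.4 rad/s with the gripper off the basket (contact force between the fingers and basket below 0.05 N and contact force between basket and hook above 0.5 N and (velocity of joint hook above 0.4 rad/s or velocity of joint hook below -0.4 rad/s)).
It fails at once if a bystander (jar, bowl, meter, mug, screwdriver, magnifier) is moved more than 40 mm (distance of any of jar, filter_bowl, multimeter, coffee_cup, driver_orange, driver_yellow, magnifier from where it was at the start of the episode above 0.04 m).
It also fails if it takes over 70 s, if anything falls off the work surface, if the arm or the gripper's body presses on something with over 40 N, if the wrist force passes 120 N, or if a joint passes its speed limit or range.

ROBOT

A 6-joint arm with a two-finger parallel gripper is mounted at the origin on the work surface. World frame = base frame: x ahead of the robot, y to its left, z up, the work surface at z = 0. Lengths are in m, angles in rad, forces in N, time in s.
With the tool pointing down it reaches from about 0.3 to 0.75 m from the base axis. Payload 8.5 kg.
Tool frame: the origin (TCP) lies at the very end of the fingers, on their centre line; the grasp point (between the pads) lies 19 mm behind it; z points along the fingers, y is the line along which they close (so a half turn about z gives the same grasp; the last joint's range is limited). The gripper opens to 88 mm and grips with 3 to 60 N. Pads are 18 mm wide; open, the fingers measure 123 mm over their backs; the gripper's body (75 mm by 187 mm) begins 45 mm behind the grasp point.
Start: joints at [-1.32, 0.381, 1.297, -0, 1.464, -0.215], TCP at [0.247, -0.491, 0.239] pointing down, gripper open.
Joint ranges: [-3.11, 3.11], [-0.89, 2.33], [0.22, 2.48], [-1.42, 4.56], [0.17, 2.85], [-2.88, 2.88]. Speed limits (rad/s): [2.39, 2.39, 3.14, 3.14, 3.14, 3.14].

INTERFACE

Orientations are given as a 3x3 rotation matrix whose columns are the frame's x, y, z axes.
In Python, from plant import r, vision gives the robot as it stands.
- The arm moves only by the tool send_rows, never from a script. Its argument "plan" is one flat list of numbers, 7 for each row, row after row: the shift along the world's x, y, z as a fraction of full scale, then the turn, a rotation vector about the world's x, y, z as a fraction of full scale, then the closure, from -1 (fully open) to 1 (shut), so that 0 is half open. A call has exactly 10 rows; each row is the pose to reach, as a shift and turn from the pose commanded when the call began; what a row does not reach only later rows make up. Full scale, the value 1, is 0.8 m for a shift and pi/2 rad for a turn. A row lasts 1/8 s, in which the tool goes at most 62.5 mm and 10.7 degrees, less where a joint would pass 70% of its speed; a pose out of reach is approached as far as the arm can. A call with a number of a shift or a turn outside -1 to 1 is refused whole. A call with a gripper value outside its range is refused whole. The fingers move at their own pace and stop on an object; the grip force is fixed at half the most. Time passes only in rows, so rows that repeat a pose let the fingers close, or fill a call up. It gives the time, the measured TCP pose, the force, the opening and the grip force at its end, in the units of the state.
- r.get_state(): the state, without advancing time (a new reading comes with each control period).
- vision.get_image(name): name is "side" or "top"; returns a dict with "pixels" (480x640x3 uint8, blue, green, red), "fx", "fy", "cx", "cy" (pixels), "view" (4x4, takes a point from world to camera coordinates). Camera axes: x right, y down, z forward; pixel columns grow to the right and rows downward; lengths in m; the calibration is good to about 2 mm. A picture is of the moment at which its call begins. There is no depth.
- r.finish_job(): hands the job in; it is judged then, once.
Trained networks look in a picture, given as the dict that the camera call returned (one of the last four; its "shot" number tells which), for a name from the list of things; names that differ only in an ending like _2 or _b are one class to them, and where a whole thing is asked for, a point or a joint stands for the part that bears it (a point fixed in the world has none). Each returns a list of dicts, best first, with "conf" (0 to 1); they miss things now and then, are a little off and sometimes report something else, mostly with a low value. They report only what shows in the picture. A call takes as long as a camera call.
- vision.silhouettes(thing, picture): "mask" (480x640 bool, what is visible of it) and "extent" ([left, top, width, height] in pixels, round what is visible of it).
The state is a dict: "t": time; "qpos": joint angles; "joint_vel": joint speeds; "joint_torque": joint torques, N m; "position": TCP position; "ee_rot": TCP orientation; "wrist_force": force on the tool from outside, world axes, zero at the start; "torque": the same for the moment, N m; "grip_width": finger opening in m; "grasp_force": force on a finger pad.
Only numpy, scipy, OpenCV 4.12 (cv2) and the standard library are available. Lean on these libraries where they do the work, as an engineer would, in place of code of your own. Each camera call takes 0.05 s, during which the arm holds its last target. There are 200 camera calls.

## Working session

There is one attempt and no reset: what is moved stays moved. The work goes in short steps, Python scripts to look and compute and a tool call to move; the robot and the scene stay as the last step left them, time stands still between calls to the robot, and variables do not carry over. Pictures are saved under pics/ and viewed, at most 10 in all, crops included, and the job is handed in when it is done.

Besides the shell and the picture viewer there is one more tool, called after "Call:" by a JSON object that holds its "name" and its "arguments", one argument or row to a line. send_rows: Moves the arm, as the interface text tells. Its arguments: {"type":"object","properties":{"plan":{"type":"array"}},"required":["plan"]}

```bash
mkdir -p pics; ls; cat > h.py <<'E'
import numpy as np, cv2
from plant import r, vision
def P(im): 
    V=np.array(im["view"]);K=np.array([[im["fx"],0,im["cx"]],[0,im["fy"],im["cy"]],[0,0,1]])
    return K@V[:3]
def proj(im,p):
    q=P(im)@np.append(p,1);return q[:2]/q[2]
def onz(im,uv,z):
    M=P(im);H=np.c_[M[:,0],M[:,1],M[:,2]*z+M[:,3]];q=np.linalg.solve(H,[*uv,1]);return q[:2]/q[2]
def tri(ia,a,ib,b):
    X=cv2.triangulatePoints(P(ia),P(ib),np.float64(a).reshape(2,1),np.float64(b).reshape(2,1))[:,0];return X[:3]/X[3]
E
python3 - <<'E'
from h import *
for n in("side","top"):
    im=vision.get_image(n);cv2.imwrite(f"pics/{n}0.png",im["pixels"])
    np.savez(f"{n}0.npz",**{k:v for k,v in im.items()})
    V=np.array(im["view"]);print(n,-V[:3,:3].T@V[:3,3],V[2,:3],im["fx"])
    for t in("basket_grip","hook","rack","jar","coffee_cup","multimeter"):
        for d in vision.silhouettes(t,im)[:2]:
            m=d["mask"];print(t,round(d["conf"],2),d["extent"],np.argwhere(m).mean(0)[::-1].round(1))
E
```

```text
pics
side [ 0.29235379 -0.99489021  1.33752841] [ 0.11917766  0.61765537 -0.77736641] 575.6404999014956
basket_grip 0.92 [267.9, 125.8, 40.8, 65.8] [290.2 163.1]
hook 0.76 [322.6, 229.1, 50.3, 34.4] [354.2 247.1]
rack 0.65 [260.7, 61.5, 143.2, 165.9] [336.1 127.2]
jar 0.64 [309.1, 175.2, 18.3, 31.6] [318.7 191.2]
coffee_cup 0.66 [364.2, 357.4, 43.9, 51.3] [386.5 384.4]
multimeter 0.96 [353.1, 244.8, 62.4, 34.2] [381.7 260.4]
top [ 0.34537624 -0.08597998  1.39702765] [ 0.10561716  0.00472826 -0.99439563] 577.6451629028118
basket_grip 0.91 [123.3, 223.4, 58.6, 51.3] [153.1 249.4]
hook 0.63 [356.3, 179.2, 39.0, 50.2] [376.  199.3]
rack 0.85 [20.4, 100.4, 237.0, 176.6] [128.8 193.1]
jar 0.91 [193.9, 208.7, 26.4, 27.8] [206.1 220.2]
coffee_cup 0.89 [456.1, 178.2, 43.1, 46.9] [477.3 200.7]
multimeter 0.65 [300.6, 134.8, 38.5, 63.4] [319.2 166. ]
```

View pics/side0.png

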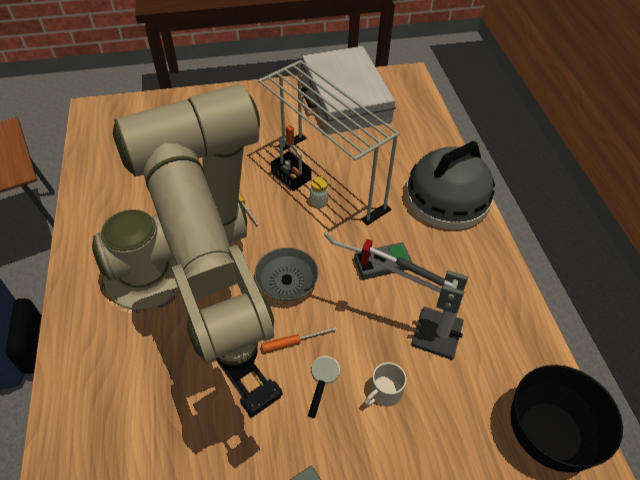

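View pics/top0.png

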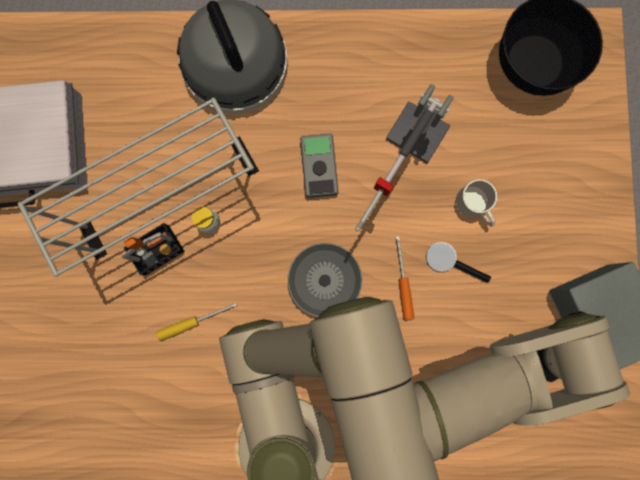

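Both views show the orange grip near side (290,133) and top (133,244). The hook runs from the red block at side (367,250) / top (384,186) to its tip at side (328,237) / top (359,228). I'll zoom in on these.

```bash
python3 - <<'E'
from h import *
s=cv2.imread("pics/side0.png");t=cv2.imread("pics/top0.png")
c=lambda i,x,y,w,h:cv2.resize(i[y:y+h,x:x+w],(w*5,h*5),interpolation=cv2.INTER_CUBIC)
a=np.hstack([c(s,260,115,80,60),c(s,315,222,80,60)]);b=np.hstack([c(t,110,220,80,60),c(t,340,175,80,60)])
cv2.imwrite("pics/crop0.png",np.vstack([a,b]))
# orange blobs
for n,i,(x,y,w,h) in(("side",s,(265,115,60,50)),("top",t,(115,225,40,35))):
    hsv=cv2.cvtColor(i[y:y+h,x:x+w],cv2.COLOR_BGR2HSV)
    m=cv2.inRange(hsv,(4,190,90),(14,255,255));k,l,st,ce=cv2.connectedComponentsWithStats(m)
    for j in range(1,k):
        if st[j,4]>8:print(n,st[j]+[x,y,0,0,0],ce[j]+[x,y])
E
```

```text
side [286 125   7  11  31] [289.38709677 128.61290323]
top [125 238  12  10  80] [130.3875 242.325 ]
```

View pics/crop0.png

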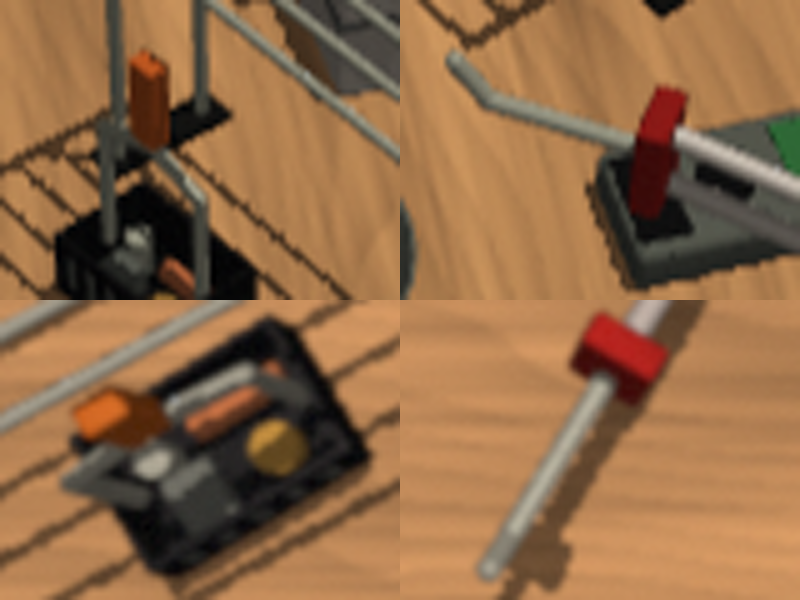

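```bash
cat > m.py <<'E'
from h import *
S=dict(np.load("side0.npz"));T=dict(np.load("top0.npz"))
deg=lambda v:np.degrees(np.arctan2(v[1],v[0])).round(1)
print("grip top tri",tri(S,(289.8,127.4),T,(130,243)),"topcam z.206",onz(T,(130,243),.206),"side",onz(S,(289.8,127.4),.206))
a,b,c=[onz(T,p,.05) for p in((165,224),(184,252),(143,274.4))]
print("rim",a,b,c,"x-edge",np.linalg.norm(a-b),deg(a-b),"y-edge",np.linalg.norm(c-b),deg(c-b)-90,"centre",(a+c)/2)
for n,u,v,z in(("tip",(326,234),(357.6,229),.271),("bend",(333,242),(362,220),.249),("face",(361.4,249.6),(381,190.6),.249)):
    print(n,tri(S,u,T,v),onz(T,v,z),onz(S,u,z))
t,f=onz(T,(357.6,229),.271),onz(T,(381,190.6),.249);t2,f2=onz(S,(326,234),.271),onz(S,(361.4,249.6),.249)
for t,f in((t,f),(t2,f2)):
    d=f-t;print("hook yaw",deg(d),"len",np.linalg.norm(d),"seat",t+d*.053/.1,f-d/np.linalg.norm(d)*.047)
print("rack front edge yaw",[onz(T,p,.305) for p in((56,273),(254,177))])
print("bowl,mm",onz(T,(325,281),.045),onz(T,(319,166),.042),"jar",onz(T,(204,218),.085))
s=r.get_state();print(s["t"],s["position"],np.array(s["ee_rot"]).round(3),s["grip_width"])
E
python3 m.py
```

```text
grip top tri [0.46101293 0.31091658 0.20858585] topcam z.206 [0.4589691  0.31185348] side [0.46371724 0.31395586]
rim [0.51843047 0.28284319] [0.45217167 0.23667455] [0.40016306 0.33130624] x-edge 0.08075749147823481 34.9 y-edge 0.10798172773252669 28.799999999999997 centre [0.45929676 0.30707472]
tip [ 0.47906412 -0.15629769  0.27273157] [ 0.47855356 -0.15635308] [ 0.4800938  -0.15491391]
bend [ 0.49717781 -0.16644882  0.25131273] [ 0.49927693 -0.16673427] [ 0.49579262 -0.1647627 ]
face [ 0.5566121  -0.2047933   0.25687847] [ 0.55884255 -0.20567397] [ 0.55775197 -0.19909037]
hook yaw -31.6 len 0.09422776621795954 seat [ 0.52110673 -0.18249315] [ 0.51879509 -0.18107313]
hook yaw -29.6 len 0.08934400528703078 seat [ 0.52125263 -0.17832743] [ 0.51689938 -0.17585105]
rack front edge yaw [array([0.39305901, 0.41731314]), array([0.57605472, 0.04387149])]
bowl,mm [ 0.3833774  -0.09310625] [ 0.65761529 -0.08005971] jar [0.52743051 0.18400763]
0.7 [ 0.2470292  -0.49138001  0.2387318 ] [[ 0.893  0.449  0.   ]
 [ 0.449 -0.893  0.   ]
 [ 0.    -0.    -1.   ]] 0.08816058515360604
```

Call:
{"name": "send_rows", "arguments": {
  "plan": [0.02, 0.05, 0.2, 0, 0, 0, -1, 0.05, 0.1, 0.25, 0, 0, 0, -1, 0.1, 0.2, 0.25, 0, 0, 0, -1, 0.1, 0.3, 0.25, 0, 0, 0, -1, 0.1, 0.4, 0.25, 0, 0, 0, -1, 0.1, 0.5, 0.25, 0, 0, 0, -1, 0.1, 0.55, 0.25, 0, 0, 0, -1, 0.1, 0.6, 0.25, 0, 0, 0, -1, 0.1, 0.65, 0.25, 0, 0, 0, -1, 0.1, 0.7, 0.25, 0, 0, 0, -1]
}}

```text
t: 1.95
position: [0.3257, 0.0286, 0.438]
ee_rot: [[0.894, 0.448, 0.001], [0.448, -0.894, -0.0], [0.001, 0.001, -1.0]]
wrist_force: [0.8, -0.4, -0.1]
grip_width: 0.0882
grasp_force: 0.0
```

Call:
{"name": "send_rows", "arguments": {
  "plan": [0.03, 0.07, 0, 0, 0, 0, -1, 0.03, 0.14, 0, 0.06, -0.11, 0, -1, 0.03, 0.2, -0.03, 0.11, -0.2, 0, -1, 0.03, 0.23, -0.06, 0.16, -0.3, 0.01, -1, 0.03, 0.23, -0.1, 0.2, -0.38, 0.01, -1, 0.03, 0.23, -0.13, 0.235, -0.44, 0.01, -1, 0.03, 0.23, -0.17, 0.235, -0.44, 0.01, -1, 0.03, 0.23, -0.17, 0.235, -0.44, 0.01, -1, 0.03, 0.23, -0.17, 0.235, -0.44, 0.01, -1, 0.03, 0.23, -0.17, 0.235, -0.44, 0.01, -1]
}}

```text
t: 3.2
position: [0.3508, 0.2109, 0.3031]
ee_rot: [[0.628, 0.468, 0.621], [0.325, -0.883, 0.338], [0.707, -0.011, -0.707]]
wrist_force: [-0.2, 0.2, -1.4]
grip_width: 0.0882
grasp_force: 0.0
```

```bash
python3 - <<'E'
from h import *
s=r.get_state();print(np.round(s["qpos"],3),s["position"])
for n in("side","top"):
    im=vision.get_image(n);cv2.imwrite(f"pics/{n}1.png",im["pixels"])
E
```

```text
[ 0.045 -0.227  2.007  0.506  0.694  0.852] [0.35083119 0.21085905 0.30308803]
```

View pics/side1.png

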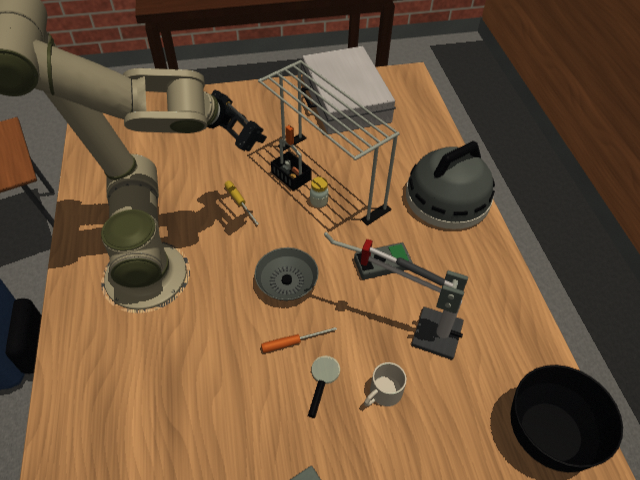

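The arm now leans 45° at yaw 28°, in front of the rack at side (240,125), clear of the grip at (290,133). Next is the pre-grasp pose, then straight in along the tool axis.

Call:
{"name": "send_rows", "arguments": {
  "plan": [0.02, 0.025, -0.02, 0, 0, 0, -1, 0.04, 0.05, -0.04, 0, 0, 0, -1, 0.06, 0.075, -0.06, 0, 0, 0, -1, 0.074, 0.092, -0.081, 0, 0, 0, -1, 0.074, 0.092, -0.081, 0, 0, 0, -1, 0.09, 0.1, -0.099, 0, 0, 0, -1, 0.106, 0.109, -0.117, 0, 0, 0, -1, 0.122, 0.118, -0.135, 0, 0, 0, -1, 0.138, 0.126, -0.152, 0, 0, 0, -1, 0.152, 0.134, -0.169, 0, 0, 0, -1]
}}

```text
t: 4.55
position: [0.4727, 0.3176, 0.1678]
ee_rot: [[0.629, 0.468, 0.62], [0.324, -0.883, 0.338], [0.707, -0.012, -0.707]]
wrist_force: [0.2, -0.1, 0.4]
grip_width: 0.0882
grasp_force: 0.0
```

```bash
python3 - <<'E'
from h import *
s=r.get_state();print(np.round(s["qpos"],3),s["position"],s["wrist_force"])
c=lambda i,x,y,w,h:cv2.resize(i[y:y+h,x:x+w],(w*4,h*4),interpolation=cv2.INTER_CUBIC)
a=c(vision.get_image("side")["pixels"],220,70,100,120);b=c(vision.get_image("top")["pixels"],90,200,100,120)
cv2.imwrite("pics/g1.png",np.hstack([a,b]))
E
```

```text
[0.33  0.308 1.926 0.748 0.176 0.728] [0.47265902 0.31764445 0.16779691] [ 0.16372418 -0.14775312  0.38441158]
```

View pics/g1.png

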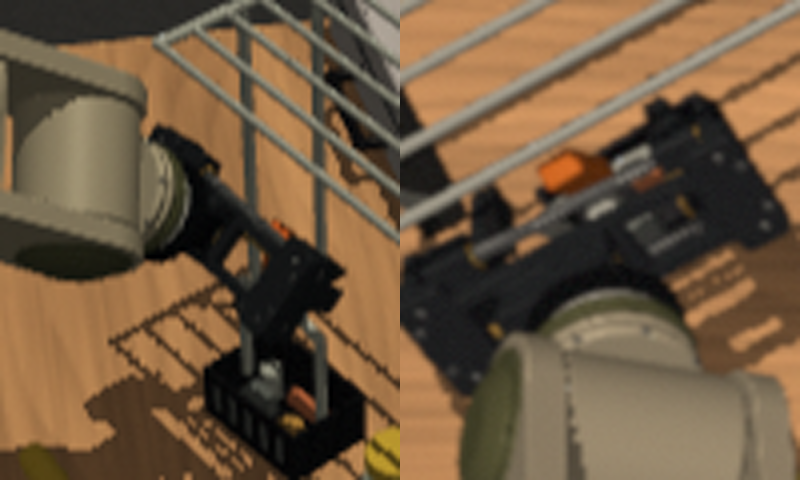

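The grip at crop (565,170) sits between the two finger tips at (490,210) and (655,110), so I'm closing.

Call:
{"name": "send_rows", "arguments": {
  "plan": [0, 0, 0, 0, 0, 0, 1, 0, 0, 0, 0, 0, 0, 1, 0, 0, 0, 0, 0, 0, 1, 0, 0, 0, 0, 0, 0, 1, 0, 0, 0, 0, 0, 0, 1, 0, 0, 0, 0, 0, 0, 1, 0, 0, 0, 0, 0, 0, 1, 0, 0, 0, 0, 0, 0, 1, 0, 0, 0, 0, 0, 0, 1, 0, 0, 0, 0, 0, 0, 1]
}}

```text
t: 5.9
position: [0.472, 0.3179, 0.1669]
ee_rot: [[0.63, 0.468, 0.619], [0.325, -0.883, 0.338], [0.705, -0.012, -0.709]]
wrist_force: [0.9, 1.2, 1.7]
grip_width: 0.0216
grasp_force: 30.0
```

Call:
{"name": "send_rows", "arguments": {
  "plan": [0, 0, 0.004, 0, 0, 0, 1, 0, 0, 0.01, 0, 0, 0, 1, 0, 0, 0.016, 0, 0, 0, 1, 0, 0, 0.022, 0, 0, 0, 1, 0, 0, 0.028, 0, 0, 0, 1, 0, 0, 0.03, 0, 0, 0, 1, 0, 0, 0.03, 0, 0, 0, 1, 0, 0, 0.03, 0, 0, 0, 1, 0, 0, 0.03, 0, 0, 0, 1, 0, 0, 0.03, 0, 0, 0, 1]
}}

```text
t: 7.15
position: [0.472, 0.3178, 0.1908]
ee_rot: [[0.63, 0.468, 0.619], [0.325, -0.883, 0.338], [0.705, -0.012, -0.709]]
wrist_force: [0.3, 0.5, -4.6]
grip_width: 0.0218
grasp_force: 30.0
```

Call:
{"name": "send_rows", "arguments": {
  "plan": [-0.01, -0.005, 0, 0, 0, 0, 1, -0.025, -0.013, 0, 0, 0, 0, 1, -0.04, -0.021, 0, 0, 0, 0, 1, -0.055, -0.029, 0, 0, 0, 0, 1, -0.07, -0.037, 0, 0, 0, 0, 1, -0.085, -0.045, 0.02, 0, 0, 0, 1, -0.1, -0.053, 0.045, 0, 0, 0, 1, -0.115, -0.061, 0.07, 0, 0, 0, 1, -0.13, -0.069, 0.095, 0, 0, 0, 1, -0.14, -0.075, 0.115, 0, 0, 0, 1]
}}

```text
t: 8.4
position: [0.3587, 0.2574, 0.2833]
ee_rot: [[0.63, 0.469, 0.619], [0.325, -0.883, 0.338], [0.705, -0.012, -0.709]]
wrist_force: [0.1, 0.8, -5.4]
grip_width: 0.0221
grasp_force: 30.0
```

Call:
{"name": "send_rows", "arguments": {
  "plan": [0, -0.006, 0.01, 0, 0, -0.015, 1, 0, -0.02, 0.02, 0, 0, -0.04, 1, 0.002, -0.045, 0.03, 0, 0, -0.075, 1, 0.005, -0.075, 0.04, 0, 0, -0.115, 1, 0.009, -0.105, 0.05, 0, 0, -0.155, 1, 0.013, -0.135, 0.06, 0, 0, -0.195, 1, 0.017, -0.165, 0.06, 0, 0, -0.235, 1, 0.021, -0.195, 0.06, 0, 0, -0.275, 1, 0.024, -0.22, 0.06, 0, 0, -0.31, 1, 0.026, -0.24, 0.06, 0, 0, -0.335, 1]
}}

```text
t: 9.65
position: [0.38, 0.0654, 0.3304]
ee_rot: [[0.708, -0.04, 0.705], [-0.037, -0.999, -0.019], [0.705, -0.012, -0.709]]
wrist_force: [-0.7, 0.4, -5.0]
grip_width: 0.0219
grasp_force: 30.0
```

```bash
python3 - <<'E'
from h import *
s=r.get_state();print(np.round(s["qpos"],3),np.round(s["position"],4))
E
```

```text
[-0.244 -0.3    1.965  0.232  0.719  1.257] [0.38   0.0654 0.3304]
```

Call:
{"name": "send_rows", "arguments": {
  "plan": [0.002, -0.02, 0, 0, 0, -0.03, 1, 0.005, -0.045, 0, 0, 0, -0.065, 1, 0.008, -0.075, 0, 0, 0, -0.11, 1, 0.012, -0.105, 0, 0, 0, -0.155, 1, 0.016, -0.135, 0, 0, 0, -0.2, 1, 0.019, -0.165, 0, 0, 0, -0.245, 1, 0.022, -0.19, 0, 0, 0, -0.28, 1, 0.024, -0.208, 0, 0, 0, -0.305, 1, 0.025, -0.218, 0, 0, 0, -0.318, 1, 0.025, -0.219, 0, 0, 0, -0.319, 1]
}}

```text
t: 10.9
position: [0.4009, -0.1095, 0.3307]
ee_rot: [[0.604, -0.514, 0.609], [-0.372, -0.858, -0.355], [0.705, -0.012, -0.709]]
wrist_force: [0.6, 0.5, -5.1]
grip_width: 0.0219
grasp_force: 30.0
```

```bash
python3 - <<'E'
from h import *
s=r.get_state();print(np.round(s["qpos"],3),np.round(s["position"],4))
S=vision.get_image("side");T=vision.get_image("top")
for n,i in(("side2",S),("top2",T)):np.savez(n+".npz",**i)
c=lambda i,x,y,w,h:cv2.resize(i[y:y+h,x:x+w],(w*4,h*4),interpolation=cv2.INTER_CUBIC)
cv2.imwrite("pics/p2.png",np.hstack([c(S["pixels"],285,180,100,120),c(T["pixels"],310,170,100,120)]))
p=np.array(s["position"]);h=np.array([.857,-.515,0])
for n,q in(("eye",p-.0125*h-[0,0,.032]),("griptop",p-.0125*h+[0,0,.039]),("seat",[.519,-.18,.254])):print(n,proj(S,q).round(1),proj(T,q).round(1))
E
```

```text
[-0.574 -0.216  1.914  0.053  0.662  1.514] [ 0.4009 -0.1095  0.3307]
eye [285.  215.1] [330.9 273.6]
griptop [283.9 194.8] [331.5 272. ]
seat [343.9 244.3] [368.7 209.9]
```

View pics/p2.png

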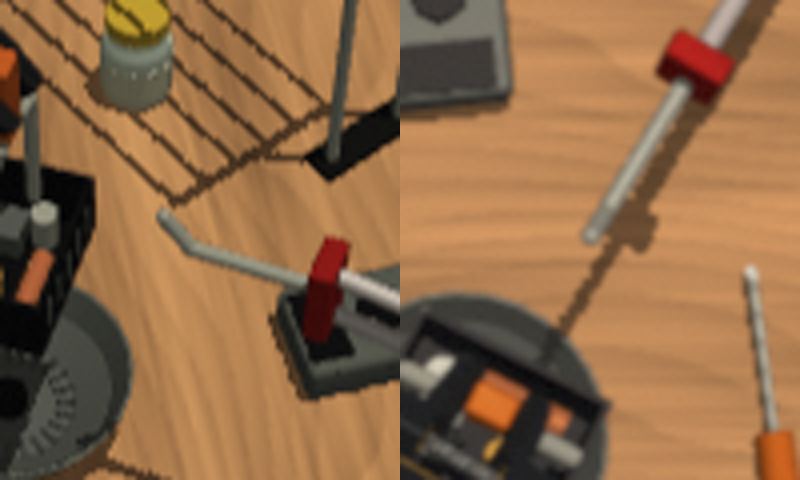

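Grip top shows at top (334,271), against a predicted (331.5,272). The error is about 3 mm sideways, well inside the bail window. Hook tip and bar are straight ahead, so I'm threading.

Call:
{"name": "send_rows", "arguments": {
  "plan": [0.008, -0.005, 0, 0, 0, 0, 1, 0.024, -0.014, 0, 0, 0, 0, 1, 0.044, -0.025, 0, 0, 0, 0, 1, 0.064, -0.037, 0, 0, 0, 0, 1, 0.084, -0.049, 0, 0, 0, 0, 1, 0.104, -0.06, 0, 0, 0, 0, 1, 0.124, -0.072, 0, 0, 0, 0, 1, 0.14, -0.081, 0, 0, 0, 0, 1, 0.152, -0.088, 0, 0, 0, 0, 1, 0.156, -0.09, 0, 0, 0, 0, 1]
}}

```text
t: 12.25
position: [0.5261, -0.1817, 0.3308]
ee_rot: [[0.604, -0.514, 0.609], [-0.372, -0.858, -0.355], [0.705, -0.012, -0.709]]
wrist_force: [-0.5, -0.3, -4.9]
grip_width: 0.0221
grasp_force: 30.0
```

```bash
python3 - <<'E'
from h import *
s=r.get_state();print(np.round(s["qpos"],3),np.round(s["position"],4),s["wrist_force"])
S=vision.get_image("side");T=vision.get_image("top")
c=lambda i,x,y,w,h:cv2.resize(i[y:y+h,x:x+w],(w*4,h*4),interpolation=cv2.INTER_CUBIC)
cv2.imwrite("pics/p3.png",np.hstack([c(S["pixels"],295,190,100,120),c(T["pixels"],320,150,100,120)]))
E
```

```text
[-0.554  0.069  1.663  0.031  0.627  1.544] [ 0.5261 -0.1817  0.3308] [-0.45169589 -0.31754915 -4.87467924]
```

View pics/p3.png

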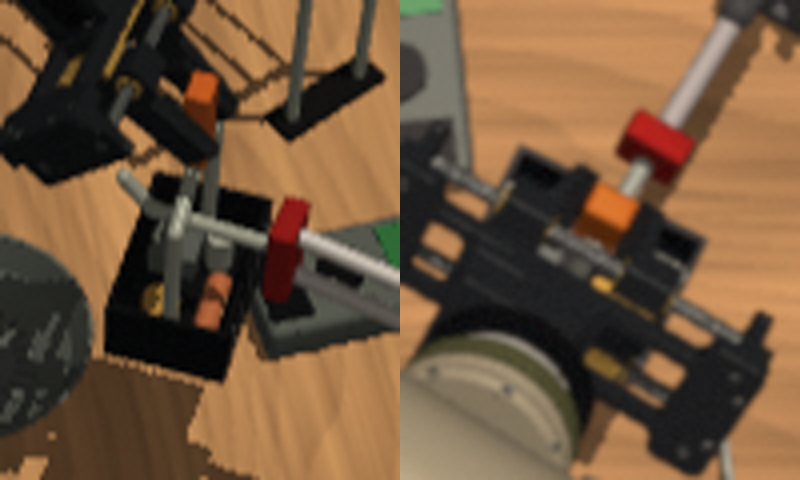

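The bar passes through the bail window: bail peak at side crop (190,190), hook tip in front at (125,175). Lowering slowly while watching the wrist force.

Call:
{"name": "send_rows", "arguments": {
  "plan": [0, 0, -0.008, 0, 0, 0, 1, 0, 0, -0.016, 0, 0, 0, 1, 0, 0, -0.024, 0, 0, 0, 1, 0, 0, -0.032, 0, 0, 0, 1, 0, 0, -0.04, 0, 0, 0, 1, 0, 0, -0.048, 0, 0, 0, 1, 0, 0, -0.056, 0, 0, 0, 1, 0, 0, -0.064, 0, 0, 0, 1, 0, 0, -0.07, 0, 0, 0, 1, 0, 0, -0.075, 0, 0, 0, 1]
}}

```text
t: 13.6
position: [0.5256, -0.1815, 0.2707]
ee_rot: [[0.604, -0.514, 0.61], [-0.371, -0.858, -0.355], [0.706, -0.012, -0.709]]
wrist_force: [-2.1, -0.7, -2.6]
grip_width: 0.0219
grasp_force: 30.0
```

Call:
{"name": "send_rows", "arguments": {
  "plan": [0, 0, -0.004, 0, 0, 0, 1, 0, 0, -0.008, 0, 0, 0, 1, 0, 0, -0.012, 0, 0, 0, 1, 0, 0, -0.016, 0, 0, 0, 1, 0, 0, -0.02, 0, 0, 0, 1, 0, 0, -0.024, 0, 0, 0, 1, 0, 0, -0.028, 0, 0, 0, 1, 0, 0, -0.03, 0, 0, 0, 1, 0, 0, -0.03, 0, 0, 0, 1, 0, 0, -0.03, 0, 0, 0, 1]
}}

```text
t: 14.85
position: [0.5256, -0.1814, 0.2469]
ee_rot: [[0.604, -0.514, 0.609], [-0.372, -0.858, -0.355], [0.705, -0.012, -0.709]]
wrist_force: [-4.1, 0.6, -1.8]
grip_width: 0.0219
grasp_force: 30.0
```

Call:
{"name": "send_rows", "arguments": {
  "plan": [-0.001, 0.001, -0.001, 0, 0, 0, 1, -0.002, 0.001, -0.003, 0, 0, 0, 1, -0.003, 0.002, -0.005, 0, 0, 0, 1, -0.004, 0.002, -0.007, 0, 0, 0, 1, -0.005, 0.003, -0.009, 0, 0, 0, 1, -0.006, 0.004, -0.01, 0, 0, 0, 1, -0.006, 0.004, -0.01, 0, 0, 0, 1, -0.006, 0.004, -0.01, 0, 0, 0, 1, -0.006, 0.004, -0.01, 0, 0, 0, 1, -0.006, 0.004, -0.01, 0, 0, 0, 1]
}}

```text
t: 16.1
position: [0.5207, -0.1781, 0.2388]
ee_rot: [[0.604, -0.514, 0.609], [-0.372, -0.858, -0.355], [0.705, -0.012, -0.709]]
wrist_force: [0.8, -2.7, -0.6]
grip_width: 0.0218
grasp_force: 30.0
```

Call:
{"name": "send_rows", "arguments": {
  "plan": [0, 0, -0.002, 0, 0, 0, 1, 0.001, 0, -0.004, 0, 0, 0, 1, 0.001, -0.001, -0.006, 0, 0, 0, 1, 0.001, -0.001, -0.008, 0, 0, 0, 1, 0.001, -0.001, -0.01, 0, 0, 0, 1, 0.001, -0.001, -0.01, 0, 0, 0, 1, 0.001, -0.001, -0.01, 0, 0, 0, 1, 0.001, -0.001, -0.01, 0, 0, 0, 1, 0.001, -0.001, -0.01, 0, 0, 0, 1, 0.001, -0.001, -0.01, 0, 0, 0, 1]
}}

```text
t: 17.35
position: [0.5216, -0.179, 0.2309]
ee_rot: [[0.604, -0.514, 0.609], [-0.372, -0.858, -0.355], [0.705, -0.012, -0.709]]
wrist_force: [-3.0, 0.5, 0.8]
grip_width: 0.0216
grasp_force: 30.0
```

```bash
python3 - <<'E'
from h import *
F=[]
for k in range(4):
    T=vision.get_image("side");s=r.get_state();F.append([*s["wrist_force"],*s["torque"]])
print(np.round(F,2),np.round(s["position"],4))
c=lambda i,x,y,w,h:cv2.resize(i[y:y+h,x:x+w],(w*5,h*5),interpolation=cv2.INTER_CUBIC)
cv2.imwrite("pics/p4.png",c(T["pixels"],290,190,130,110))
E
```

```text
[[-2.67  1.    0.31  0.31  0.72 -0.1 ]
 [-3.11  0.02 -0.4   0.31  0.72 -0.18]
 [-3.06  0.7   0.64  0.27  0.68 -0.11]
 [-2.62  0.29 -0.17  0.32  0.72 -0.08]] [ 0.5216 -0.179   0.2308]
```

View pics/p4.png

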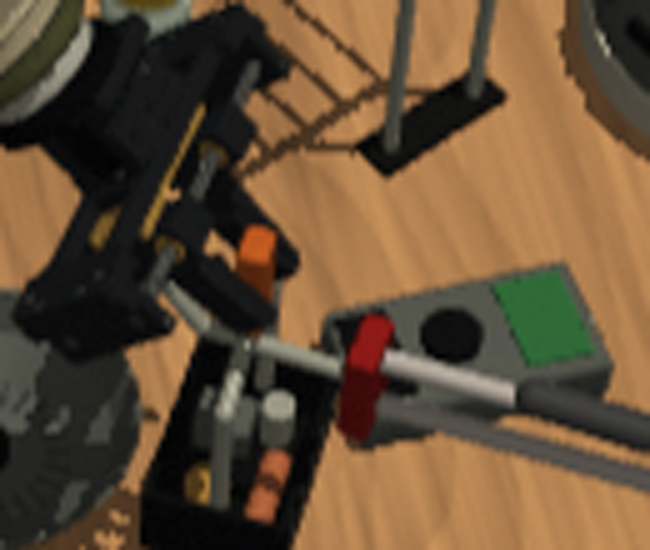

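Call:
{"name": "send_rows", "arguments": {
  "plan": [-0.001, 0, 0, 0, 0, 0, 1, -0.001, 0.001, 0, 0, 0, 0, 1, -0.002, 0.001, 0, 0, 0, 0, 1, -0.003, 0.0015, 0, 0, 0, 0, 1, -0.003, 0.0015, 0, 0, 0, 0, 1, -0.003, 0.0015, 0, 0, 0, 0, 1, -0.003, 0.0015, 0, 0, 0, 0, 1, -0.003, 0.0015, 0, 0, 0, 0, 1, -0.003, 0.0015, 0, 0, 0, 0, 1, -0.003, 0.0015, 0, 0, 0, 0, 1]
}}

```text
t: 18.8
position: [0.5193, -0.1778, 0.2309]
ee_rot: [[0.604, -0.514, 0.609], [-0.371, -0.858, -0.355], [0.705, -0.012, -0.709]]
wrist_force: [1.4, -3.4, 0.4]
grip_width: 0.022
grasp_force: 30.0
```

```bash
python3 - <<'E'
from h import *
F=[]
for k in range(6):
    T=vision.get_image("side");s=r.get_state();F.append([*s["wrist_force"],*s["torque"]])
print(np.mean(F,0).round(2),np.round(s["position"],4))
E
```

```text
[ 1.89 -3.97  0.39 -0.37 -0.03 -0.26] [ 0.5192 -0.1778  0.2309]
```

Call:
{"name": "send_rows", "arguments": {
  "plan": [0.0005, -0.001, 0, 0, 0, 0, 1, 0.001, -0.002, 0, 0, 0, 0, 1, 0.001, -0.002, 0, 0, 0, 0, 1, 0.001, -0.002, 0, 0, 0, 0, 1, 0.001, -0.002, 0, 0, 0, 0, 1, 0.001, -0.002, 0, 0, 0, 0, 1, 0.001, -0.002, 0, 0, 0, 0, 1, 0.001, -0.002, 0, 0, 0, 0, 1, 0.001, -0.002, 0, 0, 0, 0, 1, 0.001, -0.002, 0, 0, 0, 0, 1]
}}

```text
t: 20.35
position: [0.5199, -0.1794, 0.2308]
ee_rot: [[0.604, -0.514, 0.609], [-0.372, -0.858, -0.355], [0.705, -0.012, -0.709]]
wrist_force: [-1.1, 0.9, 0.7]
grip_width: 0.0215
grasp_force: 30.0
```

```bash
python3 - <<'E'
from h import *
F=[]
for k in range(6):
    T=vision.get_image("side");s=r.get_state();F.append([*s["wrist_force"],*s["torque"]])
print(np.mean(F,0).round(2),np.round(s["position"],4))
E
```

```text
[-1.7   1.01  0.28  0.37  0.53  0.01] [ 0.52   -0.1794  0.2308]
```

Call:
{"name": "send_rows", "arguments": {
  "plan": [-0.0006, 0.0004, 0, 0, 0, 0, 1, -0.0006, 0.0004, 0, 0, 0, 0, 1, -0.0006, 0.0004, 0, 0, 0, 0, 1, -0.0006, 0.0004, 0, 0, 0, 0, 1, -0.0006, 0.0004, 0, 0, 0, 0, 1, -0.0006, 0.0004, 0, 0, 0, 0, 0.2, -0.0006, 0.0004, 0, 0, 0, 0, 0, -0.0006, 0.0004, 0, 0, 0, 0, -0.2, -0.0006, 0.0004, 0, 0, 0, 0, -0.2, -0.0006, 0.0004, 0, 0, 0, 0, -0.2]
}}

```text
t: 21.9
position: [0.5195, -0.1791, 0.2309]
ee_rot: [[0.604, -0.514, 0.609], [-0.372, -0.858, -0.355], [0.705, -0.012, -0.709]]
wrist_force: [0.0, 0.1, 0.5]
grip_width: 0.0529
grasp_force: 0.0
```

Call:
{"name": "send_rows", "arguments": {
  "plan": [0, 0, 0, 0, 0, 0, -0.2, -0.005, 0.003, 0.006, 0, 0, 0, -0.2, -0.013, 0.0075, 0.015, 0, 0, 0, -0.2, -0.022, 0.013, 0.026, 0, 0, 0, -0.2, -0.034, 0.02, 0.04, 0, 0, 0, -0.2, -0.046, 0.027, 0.054, 0, 0, 0, -0.2, -0.06, 0.035, 0.07, 0, 0, 0, -0.2, -0.076, 0.044, 0.089, 0, 0, 0, -0.2, -0.09, 0.052, 0.105, 0, 0, 0, -0.2, -0.1, 0.058, 0.116, 0, 0, 0, -0.2]
}}

```text
t: 23.15
position: [0.4388, -0.1322, 0.3248]
ee_rot: [[0.603, -0.514, 0.61], [-0.371, -0.858, -0.356], [0.706, -0.012, -0.708]]
wrist_force: [0.4, 1.0, 0.6]
grip_width: 0.0531
grasp_force: 0.0
```

```bash
python3 - <<'E'
from h import *
s=r.get_state();print(np.round(s["position"],4),np.round(s["wrist_force"],1))
for k in range(10):S=vision.get_image("side")
T=vision.get_image("top");S2=vision.get_image("side")
print(np.abs(S["pixels"].astype(int)-S2["pixels"]).max())
c=lambda i,x,y,w,h:cv2.resize(i[y:y+h,x:x+w],(w*4,h*4),interpolation=cv2.INTER_CUBIC)
cv2.imwrite("pics/p5.png",np.hstack([c(S2["pixels"],295,190,100,120),c(T["pixels"],320,150,100,120)]))
E
```

```text
[ 0.4388 -0.1322  0.3248] [0.4 1.  0.6]
61
```

View pics/p5.png

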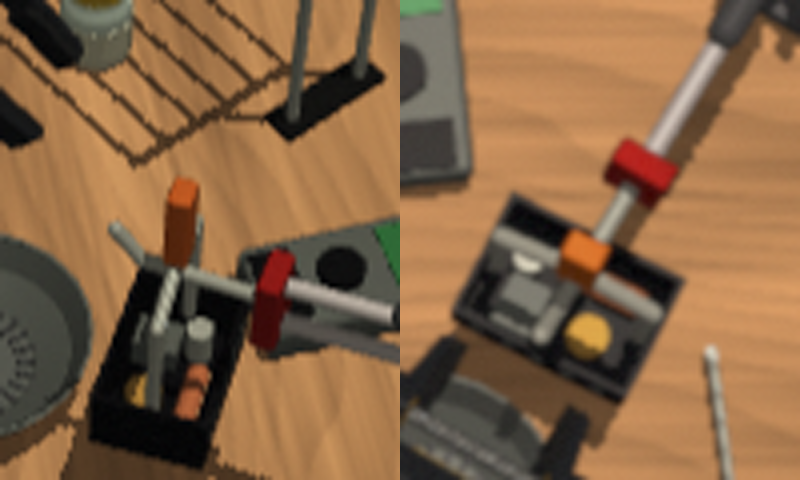

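The basket hangs on the bar, upright, with its grip at side crop (180,220), and the gripper is clear. I'll check for leftover swing, then hand in.

```bash
python3 - <<'E'
from h import *
g=lambda:vision.get_image("side")["pixels"][190:310,295:395].astype(int)
for j in range(4):
    a=g()
    for k in range(7):b=g()
    d=np.abs(a-b).max(2);print((d>25).sum(),d.max())
if (d>25).sum()<15: print(r.finish_job(),r.get_state()["t"])
E
```

```text
17 60
9 59
6 59
5 61
the job is handed in; nothing more can be done
the job is handed in; nothing more can be done
```

The basket hangs by its bail on the hook, let go only after the wrist forces had dropped to near zero, and the job is handed in; no verdict came back, and the last pictures showed it upright and almost still, with the gripper clear.

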